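Start the shop's label printer

ROBOT

A 6-joint arm with a two-finger parallel gripper is mounted at the origin on the work surface. World frame = base frame: x ahead of the robot, y to its left, z up, the work surface at z = 0. Lengths are in m, angles in degrees, forces in N, time in s.
With the tool pointing down it reaches from about 0.4 to 0.825 m from the base axis. Payload 7 kg.
Tool frame: the origin (TCP) lies at the very end of the fingers, on their centre line; the grasp point (between the pads) lies 19 mm behind it (ctrl.grip_point_offset is the distance from the TCP to the grasp point, in m); x points along the fingers, z is the direction in which the jaws open and shut, and the axes are right-handed (so a half turn about x gives the same grasp; the last joint's range is limited). The gripper opens to 88 mm and grips with 3 to 60 N. Pads are 19 mm wide; open, the fingers measure 130 mm over their backs; the gripper's body (78 mm by 193 mm) begins 47 mm behind the grasp point.
Start: joints at [84.46, 20.546, 0.682, 0, -70.136, -16.507], TCP at [0.253, 0.626, 0.227] pointing down, gripper open.
Joint ranges: [-176.03, 176.03], [-82.01, 121.73], [-58.28, 71.71], [-173.87, 95.51], [-174.79, -0.11], [-173.66, 173.66]. Speed limits (degrees/s): [136.94, 136.94, 172.46, 180, 180, 180].

INTERFACE

Orientations are given as [roll, pitch, yaw] about the fixed x, y, z axes, in that order (R = Rz(yaw) Ry(pitch) Rx(roll)).
In Python, from plant import get_obs, snapshot, calibration, close_job, ctrl gives the robot as it stands.
- The arm moves only by the tool move_arm, never from a script. Its argument "commands" is a list that holds one entry, the list of rows, each a list of 4 numbers: the shift along the tool's x, y, z in cm, then the turn about the tool's x in rad. In form: [[[dx, dy, dz, spin], ...]]. A call has 1 to 8 rows; each row shifts and turns the commanded pose from where the row before left it, along the tool's axes as they then stand; what a row does not reach is not made up. A row lasts 1/10 s, in which the tool goes at most 50 mm and 8.59 degrees, less where a joint would pass 70% of its speed; a pose out of reach is approached as far as the arm can. A call with a gripper value outside its range is refused whole. "jaw" is the finger opening in cm, from 0 to 8.76, set as the call begins (left out, the last holds). The fingers move at their own pace and stop on an object; the grip force is fixed at half the most. Time passes only in rows, so rows that do not move let the fingers close. It gives the time, the measured TCP pose, the force and the opening at its end, in the units of the state.
- get_obs(): the state, without advancing time (a new reading comes with each control period).
- snapshot(name): name is "scene" or "side" or "wrist"; returns (picture, depth): 384x512x3 uint8, red, green, blue; 384x512 float32, m along the optical axis (not along the pixel's ray), 0 where there is no reading.
- calibration(name): a dict with "mtx" (3x3 intrinsics, pixels), "T" (4x4, takes a point from camera to world coordinates); the wrist camera has in their place "tool_from_camera" (4x4, takes a point from camera to tool coordinates, whose origin is the TCP and whose axes are the tool frame's). Camera axes: x right, y up, looking along -z (the intrinsics and any distortion apply to the point x, -y, -z); pixel columns grow to the right and rows downward; lengths in m; the calibration is good to about 2 mm. A picture is of the moment at which its call begins: read the wrist's pose just before it. calibration takes no time and is no camera call.
- close_job(): hands the job in, once; it reports no verdict.
The state is a dict: "clock": time; "joint_pos": joint angles; "qvel": joint speeds; "tau": joint torques, N m; "tool_pos": TCP position; "orientation": TCP orientation; "force": force on the tool from outside, world axes, zero at the start; "moment": the same for the moment, N m; "opening": finger opening in m.
Only numpy, scipy, OpenCV 4.12 (cv2) and the standard library are available. Lean on these libraries where they do the work, as an engineer would, in place of code of your own. Each camera call takes 0.05 s, during which the arm holds its last target. There are 200 camera calls.

TASK

Get the label printer on the shop counter printing, using only the fingertips and grasping nothing: push its open cover down until it is fully shut, then press the white half of the rocker switch on its front ledge all the way down, then press the green key of the separate keypad right down and let it come up again. Keep to that order, do not press the yellow or red key, and leave the keypad and the other things on the counter standing where they are.

Things in the scene. Friction and masses are not known exactly. Their poses are not given: they have to be found in the camera images.
- printer: white label printer, fixed to the counter, 200 (x) by 180 (y) mm. Origin: centre of its underside; x points to its back, y to the left of a person facing its front, z up. The front 60 mm is a flat ledge 75 mm high (the rocker sits there); behind it, x = -40 to +100 mm, the walls are 100 mm high and carry the cover.
- cover (a joint): grey cover, a plate 135 (printer x) by 180 by 18 mm, hinged at its back edge (printer x = +95, z = 100 mm). Value: opening angle, rad; 0 = shut on a hard stop, top flat at height 118 mm, from printer x = -40 to +95 mm. Starts 0.35 to 0.7 open, front edge raised. A stiff hinge keeps it at any angle; pushing down 65 mm before the hinge takes 2 to 4 N.
- cover_lip (a point): point on the cover's top face, middle of its width, 125 mm from the hinge line (10 mm from the front edge); moves with the cover.
- rocker (a joint): rocker switch mid-ledge (pivot at printer x = -70, y = 0, z = 85 mm), 28 (x) by 56 (y) mm, a shallow V: white half towards printer +y, black half -y. Value, rad: -0.18 = off (white half raised), +0.18 = on (white half down on a stop, its top level, 89 mm high). It stays where left; 2 to 4 N near the white end tips it, about 7 mm of travel.
- rocker_on (a point): point on the top face of the rocker's white half, about 18 mm from the pivot; moves with the rocker.
- keypad: loose grey keypad lying on the counter, 90 (x) by 170 (y) by 22 mm, about 0.5 to 0.9 kg with its keys, not fixed. Origin: centre of its underside; z up. Three round keys of 28 mm diameter in 44 mm wide, 12 mm high black collars, in a row along its y, 53 mm apart: red at +y, yellow in the middle, green at -y. A black strip runs along its +x edge.
- green_top (a point): centre of the top of the green key, 44 mm above the counter when up; moves with the key.
- green (a joint): green key, value in m: 0 = up, 0.006 = fully down (hard stop). A spring returns it; pressing starts at 1.2 N and reaches 4 N fully down.
- yellow (a joint): yellow key, same size, travel and spring as the green one; not to be pressed.
- red (a joint): red key, same size, travel and spring as the green one; not to be pressed.
- stapler: loose red and black stapler, 40 (x) by 150 (y) by 60 mm. Origin: centre of its underside.
- notebooks: loose stack of four small coloured notebooks, 100 (x) by 142 (y) by 33 mm. Origin: centre of its underside.
- labelroll: loose spare roll of white labels standing on its flat end, 80 mm diameter, 50 mm high. Origin: centre of its underside.
- pencup: loose blue cup with pencils, 72 mm diameter, cup 90 mm high, pencils up to 155 mm. Origin: centre of its underside.
Not all that is in view belongs to the job. Several things have the shape of the keypad; the one meant has the colours described above.

How it is judged:
By the outcome, as a careful person would: the job done as asked, in the order asked, and still so for the second after the job is handed in, with the robot touching nothing.
It also fails if it takes over 51 s, if anything falls off the work surface, if the arm or the gripper's body presses on something with over 40 N, if the wrist force passes 120 N, or if a joint passes its speed limit or range.

## Working session

There is one attempt and no reset: what is moved stays moved. The work goes in short steps, Python scripts to look and compute and a tool call to move; the robot and the scene stay as the last step left them, time stands still between calls to the robot, and variables do not carry over. Pictures are saved under pics/ and viewed, about 8 in all and at most 12, crops included, and the job is handed in when it is done.

Besides the shell and the picture viewer there is one more tool, called as name([rows], argument=value, ...), one row to a line, values as JSON. move_arm: Moves the arm, as the interface text tells. Its arguments: {"type":"object","properties":{"commands":{"type":"array"},"jaw":{"type":"number"}},"required":["commands"]}

```bash
mkdir -p pics; ls; cat > h.py <<'E'
import numpy as np,cv2
from plant import get_obs,snapshot,calibration,close_job,ctrl
def ray(name,u,v):
    c=calibration(name);K=np.array(c["mtx"]);T=np.array(c["T"])
    d=np.linalg.inv(K)@[u,v,1]; d=np.array([d[0],-d[1],-d[2]])
    return T[:3,3],T[:3,:3]@d
def onplane(name,u,v,z):
    o,d=ray(name,u,v);return o+d*(z-o[2])/d[2]
def bydepth(name,u,v,D):
    o,d=ray(name,u,v);return o+d*D[int(round(v)),int(round(u))]
E
python3 - <<'E'
from h import *
print({k:np.round(v,3).tolist() if not isinstance(v,(dict,str)) else v for k,v in get_obs().items()})
for n in("scene","side"):
    p,d=snapshot(n);np.savez(f"{n}0.npz",p=p,d=d)
    cv2.imwrite(f"pics/{n}0.png",cv2.resize(p[:,:,::-1],(768,576),interpolation=cv2.INTER_CUBIC))
    print({k:np.round(v,3).tolist() if not isinstance(v,str) else v for k,v in calibration(n).items()})
E
```

```text
pics
{'clock': 0.0, 'joint_pos': [84.459, 20.589, 0.634, -0.02, -70.135, -16.508], 'qvel': [0.042, 0.05, -0.086, 0.028, 0.054, 0.119], 'tau': [0.001, -58.272, 29.307, 6.997, 0.007, -0.0], 'tool_pos': [0.253, 0.625, 0.226], 'orientation': [5.011, 89.908, -107.045], 'force': [0.234, -0.086, -0.213], 'moment': [-0.002, -0.002, -0.005], 'opening': 0.087}
{'mtx': [[395.888, 0.0, 259.547], [0.0, 395.888, 199.342], [0.0, 0.0, 1.0]], 'T': [[0.267, -0.736, 0.622, 1.218], [0.963, 0.193, -0.186, -0.111], [0.016, 0.649, 0.76, 0.969], [0.0, 0.0, 0.0, 1.0]]}
{'mtx': [[390.932, 0.0, 255.759], [0.0, 390.932, 195.547], [0.0, 0.0, 1.0]], 'T': [[0.727, 0.536, -0.43, 0.019], [-0.687, 0.564, -0.458, -0.44], [-0.003, 0.628, 0.778, 0.981], [0.0, 0.0, 0.0, 1.0]]}
```

View pics/scene0.png

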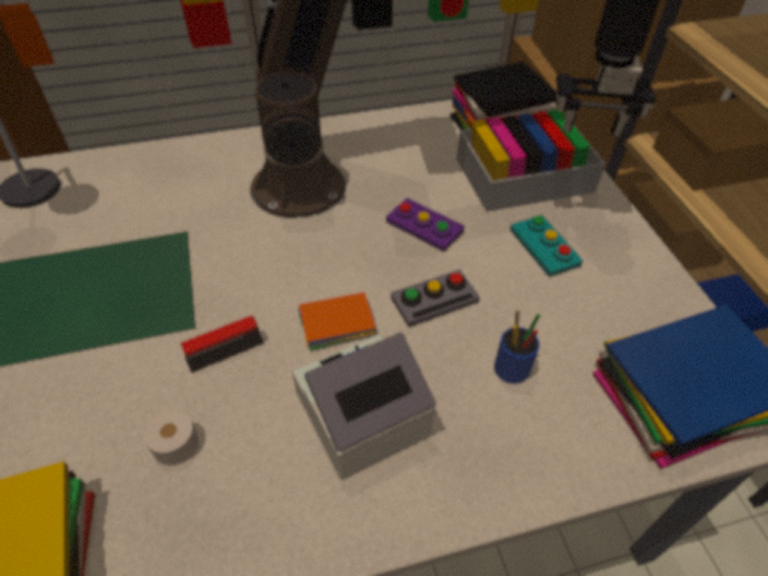

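View pics/side0.png

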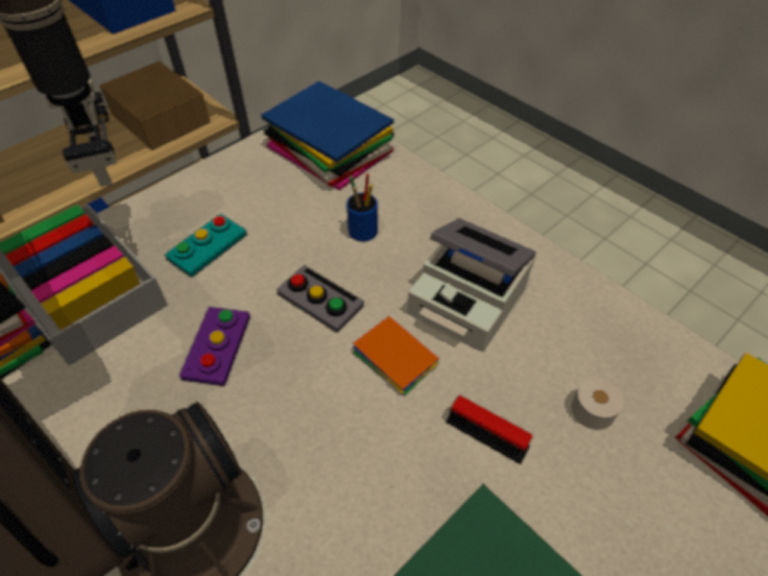

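The side view shows three candidates for the keypad: grey at (320,297), purple at (216,345) and teal at (206,245). I choose the grey one, because it alone is grey with a black strip. The printer is at (470,280) with its ledge facing the robot, and the rocker is at about (455,298). The white half is on the left in this view, which is world +y.

```bash
cat > m.py <<'E'
from h import *
S={n:np.load(f"{n}0.npz") for n in("scene","side")}
box={"scene":(190,175,325,325),"side":(180,140,365,235)} # u0,v0,u1,v1
for n in S:
    p,d=S[n]["p"],S[n]["d"]; h=cv2.cvtColor(p,cv2.COLOR_RGB2HSV)
    kb={"scene":(258,178,322,216),"side":(183,175,245,220)}[n]
    for c,(lo,hi) in {"green":(45,85),"yellow":(18,34),"red":(0,8)}.items():
        m=cv2.inRange(h,(lo,120,50),(hi,255,255)); k=np.zeros_like(m);k[kb[1]:kb[3],kb[0]:kb[2]]=255;m&=k
        N,_,st,ce=cv2.connectedComponentsWithStats(m)
        if N<2: print(n,c,"none");continue
        i=1+np.argmax(st[1:,4]);u,v=ce[i];x,y,w,hh,_=st[i]
        print(n,c,np.round(ce[i],1),st[i].tolist(),"plane.042",onplane(n,u,v,.042).round(4),"depth",bydepth(n,u,v,d).round(4))
    V,U=np.mgrid[0:384,0:512];o,_=ray(n,0,0)
    cal=calibration(n);K=np.array(cal["mtx"]);T=np.array(cal["T"])
    P=np.stack([(U-K[0,2])/K[0,0]*d,-(V-K[1,2])/K[1,1]*d,-d],-1)@T[:3,:3].T+T[:3,3]
    np.save(n+"P.npy",P)
    pb={"scene":(190,215,300,325),"side":(265,140,365,235)}[n]
    Q=P[pb[1]:pb[3],pb[0]:pb[2]]; 
    L=Q[(abs(Q[...,2]-.075)<.004)]
    hist,e=np.histogram(Q[...,2],bins=np.arange(-.01,.22,.01));print(n,hist.tolist())
    print("z75 pts",len(L),L.min(0).round(3),L.max(0).round(3),L.mean(0).round(3))
    r=cv2.minAreaRect((L[:,:2]*1000).astype(np.float32));print(r)
p=S["side"]["p"][140:240,180:370,::-1];cv2.imwrite("pics/crop_side.png",cv2.resize(p,None,fx=4,fy=4,interpolation=cv2.INTER_CUBIC))
E
python3 m.py
```

```text
scene green [274.2 195.8] [270, 193, 9, 7, 47] plane.042 [0.4569 0.1631 0.042 ] depth [0.4588 0.1624 0.0443]
scene yellow [288.8 190.7] [284, 187, 10, 9, 70] plane.042 [0.4482 0.2137 0.042 ] depth [0.4481 0.2138 0.0419]
scene red [303.6 185.6] [299, 182, 10, 9, 70] plane.042 [0.4395 0.2662 0.042 ] depth [0.4421 0.2649 0.045 ]
scene [3084, 2347, 248, 287, 487, 177, 183, 162, 406, 190, 317, 107, 294, 724, 692, 697, 704, 681, 261, 0, 0, 0]
z75 pts 368 [ 0.564 -0.106  0.071] [0.795 0.11  0.079] [ 0.651 -0.029  0.075]
((679.196044921875, 0.902008056640625), (200.65428161621094, 178.9084014892578), 13.047877311706543)
side green [223.7 202.1] [219, 199, 10, 8, 63] plane.042 [0.4487 0.1609 0.042 ] depth [0.4478 0.1597 0.0439]
side yellow [210.5 194.1] [206, 190, 10, 9, 76] plane.042 [0.4396 0.2129 0.042 ] depth [0.4393 0.2125 0.0426]
side red [197.9 186.3] [193, 182, 10, 9, 68] plane.042 [0.4308 0.265  0.042 ] depth [0.4306 0.2646 0.0426]
side [2460, 1838, 133, 143, 270, 128, 277, 159, 1373, 431, 536, 109, 45, 158, 150, 173, 230, 402, 166, 0, 0, 0]
z75 pts 1269 [ 0.558 -0.105  0.071] [0.787 0.092 0.079] [ 0.634 -0.012  0.075]
((670.868408203125, 0.6913986206054688), (195.92408752441406, 179.65928649902344), 13.1325101852417)
```

View pics/crop_side.png

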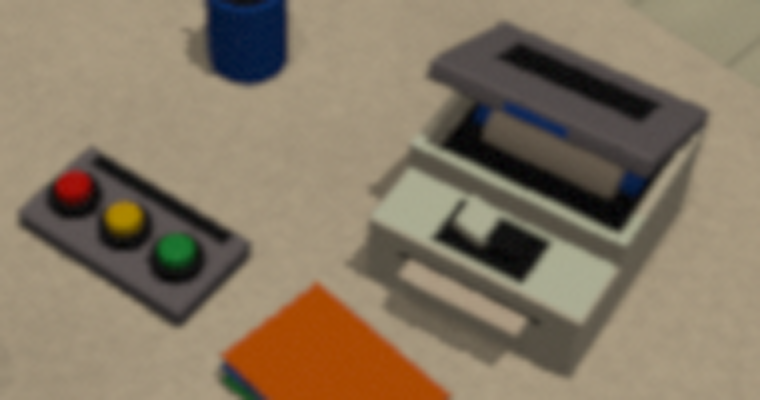

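The crop confirms the grey keypad, with red, yellow and green keys at crop (73,190), (124,220) and (176,252) and a black strip on the far side. The rocker's white half is raised at (475,225) and the black half is at (520,245). The two cameras differ by about 8 mm in x, so I'll settle that with the wrist camera once I'm above the printer.

```bash
cat > plan.py <<'E'
from h import *
from scipy.spatial.transform import Rotation as Ro
def pose():
    o=get_obs();T=np.eye(4);T[:3,:3]=Ro.from_euler("xyz",o["orientation"],degrees=True).as_matrix();T[:3,3]=o["tool_pos"];return T,o
def plan(target,jawyaw):
    T,o=pose();R=T[:3,:3]
    j=np.array([np.cos(np.radians(jawyaw)),np.sin(np.radians(jawyaw)),0])
    best=None
    for s in(1,-1):
        c=R.T@(s*j);a=np.arctan2(-c[1],c[2])   # spin a about x: new z = (0,-sin a,cos a)
        if best is None or abs(a)<abs(best):best=a
    R2=R@Ro.from_rotvec([best,0,0]).as_matrix();d=np.array(target)-T[:3,3]
    print("pos",T[:3,3].round(4),"q6",round(float(o["joint_pos"][5]),1),"spin",round(best,3),"| cm without spin",(100*R.T@d).round(2),"| cm after spin",(100*R2.T@d).round(2));print("axes\n",R.round(3))
E
python3 - <<'E'
from plan import *
plan([.665,0,.25],13)
for n,b in(("side",(225,110,258,165)),("scene",(325,200,365,260))):
    P=np.load(n+"P.npy")[b[1]:b[3],b[0]:b[2]];Q=P[(P[...,2]>.04)&(P[...,2]<.09)];print(n,len(Q),Q.min(0).round(3),Q.max(0).round(3))
E
```

```text
pos [0.2533 0.6252 0.2257] q6 -16.5 spin 0.959 | cm without spin [-2.36 61.64 42.49] | cm after spin [ -2.36  70.19 -26.05]
axes
 [[-0.     0.927 -0.376]
 [-0.001 -0.376 -0.927]
 [-1.     0.     0.001]]
side 361 [0.616 0.27  0.041] [0.765 0.474 0.09 ]
scene 436 [0.621 0.272 0.04 ] [0.696 0.343 0.09 ]
```

move_arm([
  [[-0.6, 3.5, 2.5, 0], [-0.6, 3.5, 2.5, 0], [-0.6, 3.5, 2.5, 0], [-0.6, 3.5, 2.5, 0], [-0.6, 3.5, 2.5, 0], [-0.6, 3.5, 2.5, 0], [-0.6, 3.5, 2.5, 0], [-0.6, 3.5, 2.5, 0]],
], jaw=0)

```text
clock: 0.9
tool_pos: [0.4383, 0.3334, 0.2746]
orientation: [-31.6, 90.0, -143.7]
force: [0.7, 0.8, 0.5]
opening: 0.0288
```

move_arm([
  [[-0.6, 3.5, 2.5, 0], [-0.6, 3.5, 2.5, 0], [-0.6, 3.5, 2.5, 0], [-0.6, 3.5, 2.5, 0], [-0.6, 3.5, 2.5, 0], [-0.6, 3.5, 2.5, 0], [-0.6, 3.5, 2.5, 0], [-0.6, 3.5, 2.5, 0]],
])

```text
clock: 1.7
tool_pos: [0.6228, 0.043, 0.3225]
orientation: [-65.4, 90.0, -177.4]
force: [0.6, 1.2, -0.0]
opening: 0.0006
```

move_arm([
  [[0, 0, 0, 0.137], [0, 0, 0, 0.137], [0, 0, 0, 0.137], [0, 0, 0, 0.137], [0, 0, 0, 0.137], [0, 0, 0, 0.137], [0, 0, 0, 0.137], [0, 0, 0, 0]],
])

```text
clock: 2.5
tool_pos: [0.6221, 0.0446, 0.3221]
orientation: [-3.7, 89.9, -170.9]
force: [-0.0, 0.0, 0.3]
opening: 0.0005
```

```bash
cat >> plan.py <<'E'
def wrist(tag):
    T,o=pose();p,d=snapshot("wrist");c=calibration("wrist");K=np.array(c["mtx"]);W=T@np.array(c["tool_from_camera"])
    V,U=np.mgrid[0:384,0:512]
    P=np.stack([(U-K[0,2])/K[0,0]*d,-(V-K[1,2])/K[1,1]*d,-d],-1)@W[:3,:3].T+W[:3,3]
    np.savez(tag+".npz",p=p,d=d,P=P,W=W,K=K)
    cv2.imwrite(f"pics/{tag}.png",p[:,:,::-1]);return p,d,P
E
python3 - <<'E'
from plan import *
plan([.665,0,.25],13)
p,d,P=wrist("w1")
ok=d>0
L=P[ok&(abs(P[...,2]-.075)<.004)&(P[...,1]<.13)&(P[...,0]>.5)];print(len(L),cv2.minAreaRect((L[:,:2]*1000).astype(np.float32)))
E
```

```text
pos [0.6221 0.0446 0.3221] q6 -9.1 spin -0.002 | cm without spin [ 7.2   5.31 -3.2 ] | cm after spin [ 7.2   5.32 -3.19]
axes
 [[-0.001  0.223 -0.975]
 [-0.    -0.975 -0.223]
 [-1.    -0.     0.001]]
7226 ((618.7972412109375, -11.735755920410156), (79.68302154541016, 179.18441772460938), 13.06310749053955)
```

View pics/w1.png

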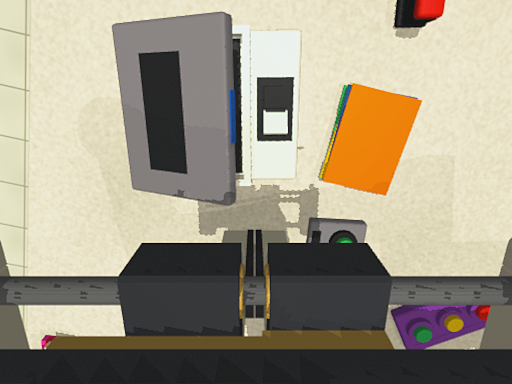

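The wrist view shows the cover at (180,105), the ledge at x 250–298, and the rocker at (275,108). The rocker's white half is at (275,122), the +y side. The green key is partly visible at (345,240).

```bash
cat > pr.py <<'E'
from plan import *
z=np.load("w1.npz");P=z["P"]
C=np.array([.677,.0015]);a=np.radians(13.06);ex=np.array([np.cos(a),np.sin(a)]);ey=np.array([-np.sin(a),np.cos(a)])
def pw(x,y,zz):return np.r_[C+ex*x+ey*y,zz]
if __name__=="__main__":
    m=z["p"][104:140,258:293].min(-1)>190
    print("white",P[104:140,258:293][m].mean(0).round(4),m.sum(),"model",pw(-.07,.018,.09).round(4))
    for u,v in((150,30),(200,30),(210,100),(215,150),(225,105)):
        q=P[v,u];r=q[:2]-C;print("cover pt pr-xyz",round(float(r@ex),4),round(float(r@ey),4),q[2].round(4))
    plan(pw(.005,0,.22),13.06)
E
python3 pr.py
```

```text
white [ 0.6066 -0.0016  0.0948] 495 model [0.6047 0.0032 0.09  ]
cover pt pr-xyz 0.0556 -0.0801 0.1386
cover pt pr-xyz 0.0037 -0.0763 0.163
cover pt pr-xyz -0.003 -0.0161 0.1678
cover pt pr-xyz -0.0057 0.0314 0.1674
cover pt pr-xyz -0.0173 -0.0117 0.1718
pos [0.6221 0.0446 0.3222] q6 -8.8 spin 0.002 | cm without spin [10.21  5.45 -4.87] | cm after spin [10.21  5.44 -4.88]
axes
 [[-0.001  0.228 -0.974]
 [-0.    -0.974 -0.228]
 [-1.    -0.     0.001]]
```

move_arm([
  [[2.0, 1.1, -1.0, 0], [2.0, 1.1, -1.0, 0], [2.0, 1.1, -1.0, 0], [2.0, 1.1, -1.0, 0], [2.2, 1.1, -0.9, 0], [0, 0, 0, 0], [0, 0, 0, 0]],
])

```text
clock: 3.25
tool_pos: [0.6822, 0.0019, 0.22]
orientation: [10.0, 89.9, -156.9]
force: [0.8, -0.4, 0.4]
opening: 0.0003
```

move_arm([
  [[0.8, 0, 0, 0], [0.8, 0, 0, 0], [0.8, 0, 0, 0], [0.8, 0, 0, 0], [0.8, 0, 0, 0], [0.8, 0, 0, 0], [0.8, 0, 0, 0], [0.8, 0, 0, 0]],
])

```text
clock: 4.05
tool_pos: [0.6825, 0.002, 0.1561]
orientation: [140.4, 90.0, -26.6]
force: [-0.6, -0.2, 2.6]
opening: 0.0003
```

move_arm([
  [[0.7, 0, 0, 0], [0.6, 0, 0, 0], [0.6, 0, 0, 0], [0.5, 0, 0, 0], [0.4, 0, 0, 0], [0.3, 0, 0, 0], [0.2, 0, 0, 0], [0, 0, 0, 0]],
])

```text
clock: 4.85
tool_pos: [0.6824, 0.0021, 0.1232]
orientation: [-10.3, 90.0, -177.3]
force: [0.2, -0.1, -0.2]
opening: 0.0003
```

move_arm([
  [[0.2, 0, 0, 0], [0.2, 0, 0, 0], [0.15, 0, 0, 0], [0, 0, 0, 0]],
])

```text
clock: 5.25
tool_pos: [0.6824, 0.0021, 0.1184]
orientation: [138.9, 90.0, -28.1]
force: [-2.5, -0.6, 4.5]
opening: 0.0003
```

move_arm([
  [[0.1, 0, 0, 0], [0.1, 0, 0, 0], [0, 0, 0, 0]],
])

```text
clock: 5.55
tool_pos: [0.6825, 0.002, 0.1182]
orientation: [151.7, 89.9, -15.3]
force: [-6.3, 1.1, 14.2]
opening: 0.0006
```

The tool stopped at z = 0.118 while the force rose, so the cover is on its stop. I'll retreat and verify.

move_arm([
  [[-1, 0, 0, 0], [-2, 0, 0, 0], [-3, 0, 0, 0], [-3, 0, 0, 0], [-3, 0, 0, 0], [0, 0, 0, 0], [0, 0, 0, 0]],
])

```text
clock: 6.25
tool_pos: [0.6829, 0.0023, 0.237]
orientation: [-169.6, 89.9, 23.4]
force: [0.4, -0.1, -1.7]
opening: 0.0003
```

```bash
python3 - <<'E'
from pr import *
p,d,P=wrist("w2")
r=P[...,:2]-C;X=r@ex;Y=r@ey
for x in(-.03,0,.03,.06,.085):
    m=(d>0)&(abs(X-x)<.006)&(abs(Y)<.085)&(P[...,2]>.09)&(P[...,2]<.2);print(x,m.sum(),np.median(P[...,2][m]).round(4) if m.any() else None)
m=(p.min(-1)>170)&(abs(X+.07)<.016)&(abs(Y-.014)<.02)&(P[...,2]>.082)&(P[...,2]<.105)
print("white",m.sum(),P[m].mean(0).round(4),[round(float(v),4) for v in (X[m].min(),X[m].max(),Y[m].min(),Y[m].max())])
plan(pw(-.07,.018,.12),13.06)
E
```

```text
-0.03 2115 0.1174
0 2009 0.1175
0.03 1992 0.1179
0.06 2115 0.1178
0.085 2125 0.1175
white 690 [ 0.6079 -0.0022  0.093 ] [-0.0829, -0.0554, -0.0007, 0.025]
pos [0.6822 0.0022 0.2357] q6 -3.5 spin -0.001 | cm without spin [11.57 -1.83  7.53] | cm after spin [11.57 -1.84  7.53]
axes
 [[-0.     0.225 -0.974]
 [ 0.    -0.974 -0.225]
 [-1.    -0.     0.   ]]
```

View pics/w2.png

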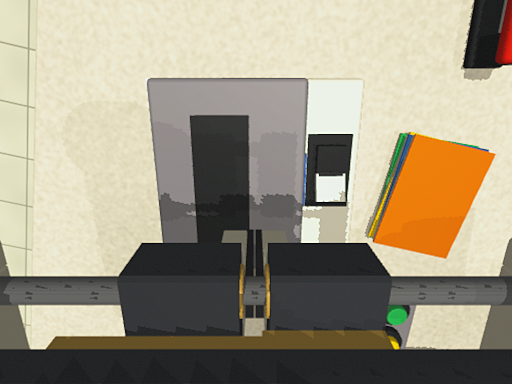

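The cover is flat at 117.5 mm at every x, so it is shut. The white half is visible at (331,188), still raised.

move_arm([
  [[1.0, -0.3, 1.3, 0], [1.5, -0.3, 1.3, 0], [1.5, -0.3, 1.3, 0], [1.5, -0.3, 1.2, 0], [1.5, -0.3, 1.2, 0], [1.5, -0.3, 1.2, 0], [1.5, 0, 0, 0], [1.5, 0, 0, 0]],
])

```text
clock: 7.1
tool_pos: [0.6042, 0.0026, 0.1195]
orientation: [-2.6, 89.9, -169.6]
force: [0.3, -0.3, -0.6]
opening: 0.0007
```

move_arm([
  [[0.8, 0, 0, 0], [0.6, 0, 0, 0], [0.3, 0, 0, 0], [0.3, 0, 0, 0], [0.3, 0, 0, 0], [0.3, 0, 0, 0], [0.2, 0, 0, 0], [0, 0, 0, 0]],
])

```text
clock: 7.9
tool_pos: [0.6055, 0.0029, 0.0932]
orientation: [-179.8, 90.0, 13.2]
force: [-0.2, 0.4, 0.9]
opening: 0.0
```

move_arm([
  [[0.2, 0, 0, 0], [0.2, 0, 0, 0], [0.1, 0, 0, 0], [0.1, 0, 0, 0], [0, 0, 0, 0]],
])

```text
clock: 8.4
tool_pos: [0.6056, 0.0029, 0.0891]
orientation: [165.0, 89.9, -2.0]
force: [-6.2, 2.6, 18.5]
opening: 0.0006
```

move_arm([
  [[-1, 0, 0, 0], [-2.5, 0, 0, 0], [-3, 0, 0, 0], [-3, -3, 1.0, 0], [-3, -3.5, 1.1, 0], [-3, -3.5, 1.1, 0], [0, -3.5, 1.1, 0], [0, -3.5, 1.1, 0]],
])

```text
clock: 9.2
tool_pos: [0.5138, 0.1572, 0.2431]
orientation: [-155.1, 89.9, 37.9]
force: [0.3, 0.9, -0.4]
opening: 0.0003
```

move_arm([
  [[0, -3.5, 1.1, 0], [0, -3.5, 1.1, 0], [0, -3.0, 0.9, 0], [0, -2.0, 0.6, 0], [0, 0, 0, 0], [0, 0, 0, 0]],
])

```text
clock: 9.8
tool_pos: [0.451, 0.2648, 0.2419]
orientation: [41.2, 90.0, -125.8]
force: [-0.7, 0.2, -0.2]
opening: 0.0006
```

```bash
python3 - <<'E'
from pr import *
p,d,P=wrist("w3");h=cv2.cvtColor(p,cv2.COLOR_RGB2HSV)
near=(P[...,0]>.37)&(P[...,0]<.53)&(P[...,1]>.1)&(P[...,1]<.32)&(d>0)
for c,(lo,hi) in {"green":(45,90),"yellow":(18,34),"red":(0,8)}.items():
    m=(cv2.inRange(h,(lo,120,50),(hi,255,255))>0)&near&(abs(P[...,2]-.044)<.004)
    if m.sum()>20:
        q=P[m];v,u=np.nonzero(m);(cx,cy),r=cv2.minEnclosingCircle((q[:,:2]*1000).astype(np.float32));print(c,m.sum(),u.mean().round(),v.mean().round(),q.mean(0).round(4),"circ",round(cx,1),round(cy,1),round(r,1))
r=P[...,:2]-C;X=r@ex;Y=r@ey
m=(d>0)&(abs(X+.07)<.016)&(abs(Y)<.03)&(P[...,2]>.078)&(P[...,2]<.11)
for y in(-.022,-.012,.008,.015,.022):
    k=m&(abs(Y-y)<.004);print(y,k.sum(),np.median(P[...,2][k]).round(4) if k.any() else None)
plan([.453,.162,.07],9.7)
E
```

```text
green 558 275.0 69.0 [0.4521 0.1631 0.0432] circ 451.8 163.2 13.8
yellow 492 271.0 120.0 [0.4433 0.2149 0.0431] circ 443.2 215.2 13.8
red 432 267.0 167.0 [0.4347 0.2669 0.0433] circ 434.4 267.5 13.7
-0.022 0 None
-0.012 0 None
0.008 0 None
0.015 0 None
0.022 0 None
pos [0.4513 0.2644 0.2419] q6 -38.9 spin 0.058 | cm without spin [17.19 10.01  2.13] | cm after spin [17.19 10.11  1.55]
axes
 [[-0.     0.225 -0.974]
 [-0.001 -0.974 -0.225]
 [-1.     0.     0.001]]
```

View pics/w3.png

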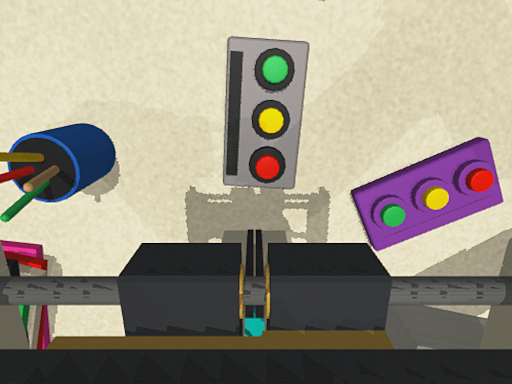

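The wrist view shows the grey keypad with green at (275,69), yellow at (271,120) and red at (267,167). All have a 13.8 mm radius and are 43 mm high, as expected. Since order matters, I'll verify the rocker in the side view before pressing the key.

```bash
python3 - <<'E'
from pr import *
p,d=snapshot("side")
a=np.load("side0.npz")["p"]
f=lambda q:cv2.resize(q[160:225,265:355,::-1],None,fx=4,fy=4,interpolation=cv2.INTER_CUBIC)
cv2.imwrite("pics/rock.png",np.hstack([f(a),f(p)]))
print([bydepth("side",u,v,d).round(4) for u,v in ((298,195),(300,197),(305,200),(308,202))])
plan([.452,.163,.07],9.5)
E
```

```text
[array([ 6.008e-01, -6.000e-04,  9.170e-02]), array([ 0.5998, -0.0095,  0.0912]), array([ 0.6018, -0.0272,  0.0917]), array([ 0.5993, -0.0403,  0.0966])]
pos [0.4515 0.2642 0.2419] q6 -38.9 spin 0.061 | cm without spin [17.2   9.86  2.22] | cm after spin [17.2   9.98  1.62]
axes
 [[-0.     0.225 -0.974]
 [-0.    -0.974 -0.225]
 [-1.     0.     0.   ]]
```

View pics/rock.png

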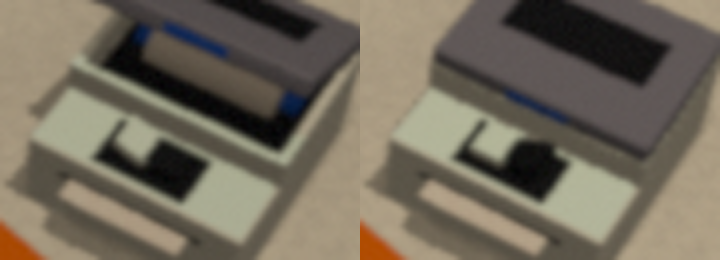

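The crop, before on the left and after on the right, shows the cover shut and the rocker tipped: the black half is raised at (535,155) and the white half is down at (490,150). Now the green key.

move_arm([
  [[1, 2, 0.45, 0], [2, 2, 0.45, 0], [2.5, 2, 0.45, 0], [2.5, 2, 0.45, 0], [2.5, 1.86, 0.42, 0], [2.5, 0, 0, 0], [2.5, 0, 0, 0], [1.2, 0, 0, 0]],
])

```text
clock: 10.7
tool_pos: [0.4513, 0.1618, 0.0731]
orientation: [25.1, 89.8, -142.0]
force: [-0.4, -0.4, 0.7]
opening: 0.0004
```

move_arm([
  [[0, 0, 0, 0], [1.0, 0, 0, 0], [0.6, 0, 0, 0], [0.4, 0, 0, 0], [0.3, 0, 0, 0], [0.2, 0, 0, 0], [0.2, 0, 0, 0], [0, 0, 0, 0]],
])

```text
clock: 11.5
tool_pos: [0.4518, 0.1638, 0.0479]
orientation: [24.3, 90.0, -142.7]
force: [-0.6, -0.5, 0.2]
opening: 0.0005
```

move_arm([
  [[0.3, 0, 0, 0], [0.2, 0, 0, 0], [0.2, 0, 0, 0], [0.2, 0, 0, 0], [0.1, 0, 0, 0], [0.1, 0, 0, 0], [0, 0, 0, 0]],
])

```text
clock: 12.2
tool_pos: [0.4521, 0.1639, 0.038]
orientation: [-176.7, 90.0, 16.4]
force: [-5.4, -0.4, 15.6]
opening: 0.0004
```

The key hit its hard stop at z = 0.038 with 15.6 N. Releasing straight up.

move_arm([
  [[-0.5, 0, 0, 0], [-1.0, 0, 0, 0], [-2, 0, 0, 0], [-3, 0, 0, 0], [-3, 0, 0, 0], [-3, 0, 0, 0], [-3, 0, 0, 0], [-3, 0, 0, 0]],
])

```text
clock: 13.0
tool_pos: [0.4514, 0.1633, 0.2236]
orientation: [-2.7, 90.0, -169.7]
force: [0.7, 1.2, -0.9]
opening: 0.0004
```

move_arm([
  [[-1, -3, -0.7, 0], [0, -3, -0.7, 0], [0, -3, -0.7, 0], [0, -1, -0.2, 0], [0, 0, 0, 0], [0, 0, 0, 0]],
])

```text
clock: 13.6
tool_pos: [0.4514, 0.2658, 0.2319]
orientation: [33.5, 89.9, -133.5]
force: [-0.2, 0.5, -0.1]
opening: 0.0005
```

```bash
python3 - <<'E'
from pr import *
p,d,P=wrist("w4");h=cv2.cvtColor(p,cv2.COLOR_RGB2HSV)
near=(P[...,0]>.37)&(P[...,0]<.53)&(P[...,1]>.1)&(P[...,1]<.32)&(d>0)
for c,(lo,hi) in {"green":(45,90),"yellow":(18,34),"red":(0,8)}.items():
    m=(cv2.inRange(h,(lo,120,50),(hi,255,255))>0)&near&(abs(P[...,2]-.042)<.008)
    q=P[m];print(c,m.sum(),np.median(q,0).round(4))
p,d=snapshot("scene");a=np.load("scene0.npz")["p"]
cv2.imwrite("pics/end.png",np.hstack([x[150:330,100:375,::-1] for x in(a,p)]))
print(get_obs()["force"],get_obs()["clock"])
E
```

```text
green 605 [0.4523 0.163  0.0433]
yellow 541 [0.4437 0.2146 0.0433]
red 492 [0.4351 0.266  0.0432]
[-1.00356079  0.12520506  0.08285393] 13.7
```

View pics/end.png

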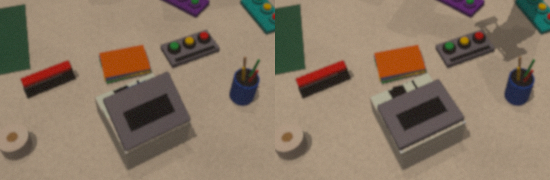

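The before and after views show every loose item in place, the cover shut and the rocker flipped. The keys are up at 43 mm and unmoved to within about 1 mm. Handing in.

```bash
python3 -c "
from plant import close_job
print(close_job())"
```

```text
the job is handed in; nothing more can be done
None
```

I did all three steps in the order asked, using the closed fingertips and no grasping, and handed the job in at about 13.7 s. No verdict is reported, so these are my own checks:

- **Cover:** pushed down until it stopped at 118 mm with 14 N. Afterwards its top measured flat at about 117.5 mm from front to back.
- **Rocker:** the white half was pressed to its stop at 89 mm with 18.5 N. The side view before the key press showed the black half raised.
- **Green key:** pressed to its stop at 38 mm with 15.6 N, then released. It came back up level with the yellow and red keys at 43 mm. I never went near those two.
- **Other things on the counter:** the keypad keys moved no more than about 1.5 mm by measurement. The before and after pictures show the stapler, notebooks, label roll and pen cup where they were.

One disagreement: the scene and side cameras differed by about 8 mm in x. I used the wrist camera to settle positions, and the contact heights then matched the given sizes. Two depth readings of the rocker were no use: the wrist one found no points, and the side one was not decisive. The rocker check therefore rests on the stop height, the force and the picture.

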